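Feed a tube rack past the sprung gate into the reader

TASK

With one fingertip press the yellow bar down and keep it down, so that the red gate stays swung up, while another finger pushes the green tube rack by its upright tab along the chute, under the gate, until the rack is fully home against the white reader head. Only then let the bar come up so that the gate shuts behind the rack. Push steadily without flinging it, never lift or pull out the rack, do not run the rack into the gate or let the gate come down on the tubes, and leave everything else on the bench where it stands.

Things in the scene. Friction and masses are not known exactly. Their poses are not given: they have to be found in the camera images.
- chute: Fixed aluminium chute (sizes here in mm). Origin on the bench top, on the chute's centre line in the plane of the gate. x = the way the rack is pushed, y = level, towards the yellow bar's side, z up. Floor 8 above the bench, from x = -240 to the white reader head, whose face at x = +96 stops the rack. Inner width 64; walls 5 thick, tops 30 above the bench. Head 55 long, 100 wide, 60 high
- rack: Loose green rack with coloured tube caps, 0.15 to 0.31 kg, in the chute, 3 side play each way. Origin at the centre of its block's underside, x forward along the chute. Block 80 long, 58 wide, 34 high over the caps. A flat tongue 30 wide, 6 thick runs back to an upright tab (x = -120 to -114, 40 wide, 54 tall). Home: origin at chute x = +56, block 16 past the gate plane, tongue under the shut gate
- tab_back (a point): Centre line of the rear face of the rack's tab (the face to push on), 40 above the rack's underside; same axes as the rack
- gate_angle (a joint): Gate and bar, one rigid piece on a shaft: 0 = gate shut, 0.75 rad = bar fully down on a hard stop, gate fully up. A spring shuts it: about 3 N on the bar's black line to begin opening, 5 N fully down. The rack passes freely above about 0.5 rad
- gate: Red gate and yellow bar on one shaft. Origin on the shaft in the gate plane. The shaft (radius 4) lies along the chute at chute y = +44, z = 50, on two posts 56 high at x = -252 and +14. A red boom 8 thick crosses the chute, with a plate 5 thick below (chute y = +5 to -28, lower edge at z = 22 when shut). It swings up in its own plane, to z = 110: keep the gripper upstream of it
- bar_line (a point): Middle of the black line on the top of the yellow press bar, a plate 4 thick, 205 long (chute x = -245 to -40), from 5 to 52 out from the shaft. The line lies 38 from the shaft: chute y = +79, z = 66 when shut; y = +82, z = 52 half way; y = +80, z = 38 fully down (the bar then slopes down outwards 0.375 rad, shut it slopes up as much). A finger can slide along it in x while holding it down
- amber_bottle: Bystander: amber glass bottle with white cap, standing, diameter 44, 85 tall; origin at the centre of its underside. To be left alone
- timer: Bystander: white square bench timer, 65 x 65 x 24 high; origin at the centre of its underside. To be left alone
- jar: Bystander: small jar with blue lid, diameter 50, 50 tall; origin at the centre of its underside. To be left alone
- spare_rack: Bystander: empty green rack without tongue or tab, 80 x 58 x 40 high; origin at the centre of its underside. To be left alone
- tip_box: Bystander: blue box with clear lid, 110 x 80 x 68 high; origin at the centre of its underside. To be left alone
- wash_bottle: Bystander: white bottle with red cap, diameter 66, 160 tall; origin at the centre of its underside. To be left alone
Not all that is in view belongs to the job. Leave any pink look-alike of the rack alone.

How it is judged:
On the way, in this order (a step that is already met when the one before it is completed fails the run):
1. a finger presses the bar down (gate at 0.5 rad or more) while the rack is still short of the gate (value of joint gate_angle above 0.5 rad and contact force between the fingers and gate above 0.5 N and x of rack in the frame of chute below -0.035 m), for 0.1 s.
2. the rack is under the gate (its nose past, its tail not yet) while a finger holds the bar down (x of rack in the frame of chute between -0.03 and 0.035 m and value of joint gate_angle above 0.5 rad and contact force between the fingers and gate above 0.5 N), for 0.1 s.
At the end, for the whole second after the job is handed in: The rack lies flat in the chute at rest, its front within 5 mm of the reader head, and the gate is shut behind it (below 0.08 rad) (x of rack in the frame of chute between 0.051 and 0.061 m and y of rack in the frame of chute between -0.006 and 0.006 m and z of rack in the frame of chute below 0.012 m and angle between rack's own z axis and vertical below 0.05 rad and value of joint gate_angle below 0.08 rad and linear speed of rack below 0.01 m/s); the robot touches nothing.
It fails at once if the gate is let down below 0.45 rad while the rack is under it (x of rack in the frame of chute between -0.036 and 0.038 m and value of joint gate_angle below 0.45 rad).
It fails at once if the gate presses on the rack (more than 4 N) (contact force between gate and rack above 4 N).
It fails at once if the rack is lifted (more than 10 mm) or tipped (more than 0.2 rad) (z of rack in the frame of chute above 0.018 m or angle between rack's own z axis and vertical above 0.2 rad).
It fails at once if the rack is flung (faster than 0.4 m/s) (linear speed of rack above 0.4 m/s).
It fails at once if something else on the bench is moved by more than 20 mm (distance of any of amber_bottle, timer, jar, spare_rack, tip_box, wash_bottle from where it was at the start of the episode above 0.02 m).
It also fails if it takes over 38 s, if anything falls off the work surface, if the arm or the gripper's body presses on something with over 40 N, if the wrist force passes 120 N, or if a joint passes its speed limit or range.

ROBOT

A 7-joint arm with a two-finger parallel gripper is mounted at the origin on the work surface. World frame = base frame: x ahead of the robot, y to its left, z up, the work surface at z = 0. Lengths are in m, angles in rad, forces in N, time in s.
With the tool pointing down it reaches from about 0.4 to 0.85 m from the base axis. Payload 4.5 kg.
Tool frame: the origin (TCP) lies on the centre line of the jaws, within the pads' length; the fingertips stand 11 mm ahead of it and the grasp point (between the pads) lies 8 mm behind it; z points along the fingers, y is the line along which they close (so a half turn about z gives the same grasp; the last joint's range is limited). The gripper opens to 88 mm and grips with 3 to 60 N. Pads are 18 mm wide; open, the fingers measure 123 mm over their backs; the gripper's body (75 mm by 187 mm) begins 45 mm behind the grasp point.
Start: joints at [1.255, 0.689, -0.195, 1.565, 0.157, 0.902, -0.215], TCP at [0.214, -0.587, 0.25] pointing down, gripper open.
Joint ranges: [-3.01, 3.01], [-0.46, 2.08], [-1.47, 1.51], [0.13, 2.56], [-1, 4.14], [0.04, 2.09], [-2.66, 2.66]. Speed limits (rad/s): [2.57, 2.57, 3.14, 3.14, 3.14, 3.14, 3.14].

INTERFACE

Orientations are given as a unit quaternion [x, y, z, w].
In Python, from plant import * gives the robot as it stands. The module is installed in compiled form; this text tells all that it offers.
- The arm moves only by the tool send_rows, never from a script. Its argument "motion" is a list of rows, each an object of numbers: "x", "y", "z": the shift along the tool's x, y, z in cm; "rx", "ry", "rz": the turn, a rotation vector about the tool's x, y, z in rad; "jaw": the finger opening in cm, from 0 to 8.81. In form: [{"x": .., "y": .., "z": .., "rx": .., "ry": .., "rz": .., "jaw": ..}, ...]. A call has exactly 5 rows; each row shifts and turns the commanded pose from where the row before left it, along the tool's axes as they then stand; what a row does not reach is not made up. A row lasts 1/10 s, in which the tool goes at most 50 mm and 8.59 degrees, less where a joint would pass 70% of its speed; a pose out of reach is approached as far as the arm can. A call is refused whole if a number of a shift passes 5 or a number of a turn 0.15, either way. A call with a gripper value outside its range is refused whole. The fingers move at their own pace and stop on an object; "grip_force" is the grip in N (left out, the last holds). Time passes only in rows, so rows that do not move let the fingers close, or fill a call up. It gives the time, the measured TCP pose, the force, the opening and the grip force at its end, in the units of the state.
- get_state(): the state, without advancing time (a new reading comes with each control period).
- snapshot(name): name is "scene" or "side" or "wrist"; returns a dict with "img" (420x560x3 uint8, red, green, blue), "vertical_fov" (degrees; the focal length in pixels is half the picture's height over the tangent of half this angle, whatever the lens; pixels are square), "cx", "cy" (the principal point, pixels), "extrinsics" (4x4, takes a point from camera to world coordinates). Camera axes: x right, y up, looking along -z (the intrinsics and any distortion apply to the point x, -y, -z); pixel columns grow to the right and rows downward; lengths in m; the calibration is good to about 2 mm. A picture is of the moment at which its call begins. There is no depth.
- finish_job(): hands the job in; it is judged then, once.
The state is a dict: "clock": time; "q": joint angles; "qd": joint speeds; "joint_torque": joint torques, N m; "tool_pos": TCP position; "eef_rot": TCP orientation; "contact_force": force on the tool from outside, world axes, zero at the start; "moment": the same for the moment, N m; "opening": opening from 0.0 (shut) to 1.0 (fully open); "finger_force": force on a finger pad.
Only numpy, scipy, OpenCV 4.12 (cv2) and the standard library are available. Lean on these libraries where they do the work, as an engineer would, in place of code of your own. Each camera call takes 0.05 s, during which the arm holds its last target. There are 200 camera calls.

## Working session

There is one attempt and no reset: what is moved stays moved. The work goes in short steps, Python scripts to look and compute and a tool call to move; the robot and the scene stay as the last step left them, time stands still between calls to the robot, and variables do not carry over. Pictures are saved under pics/ and viewed, at most 10 in all, crops included, and the job is handed in when it is done.

Besides the shell and the picture viewer there is one more tool, called after "Call:" by a JSON object that holds its "op" and its "data", one argument or row to a line. send_rows: Moves the arm, as the interface text tells. Its arguments: {"type":"object","properties":{"motion":{"type":"array"},"grip_force":{"type":"number"}},"required":["motion"]}

```bash
mkdir -p pics; python3 - <<'E'
from plant import *
import cv2,numpy as np
for n in ["scene","side"]:
    s=snapshot(n); cv2.imwrite(f"pics/{n}0.png",s["img"][:,:,::-1]); np.savez(f"pics/{n}0.npz",**s)
    print(n,[k for k in s],s["vertical_fov"],s["cx"],s["cy"],np.round(s["extrinsics"],3).tolist())
    for k in s:
        if k not in("img","vertical_fov","cx","cy","extrinsics"):print(k,s[k])
st=get_state();print(st)
E
```

```text
scene ['img', 'vertical_fov', 'cx', 'cy', 'extrinsics'] 49.671065654745334 268.34526669350697 205.3645073995675 [[0.531, -0.546, 0.648, 1.305], [0.847, 0.36, -0.391, -0.475], [-0.02, 0.756, 0.654, 0.873], [0.0, 0.0, 0.0, 1.0]]
side ['img', 'vertical_fov', 'cx', 'cy', 'extrinsics'] 55.04666401971537 276.5562862294549 206.90919637412355 [[-0.782, 0.355, -0.512, -0.168], [-0.623, -0.475, 0.622, 0.799], [-0.022, 0.805, 0.592, 0.829], [0.0, 0.0, 0.0, 1.0]]
{'clock': 0.1, 'q': array([ 1.25477727,  0.68990181, -0.19452268,  1.56621165,  0.15731476,
        0.90247203, -0.21508108]), 'qd': array([-3.56838179e-04, -3.00134901e-03,  5.77701566e-05, -5.40283537e-03,
        6.11938432e-05,  1.30646469e-03, -2.46335971e-04]), 'joint_torque': array([-3.50061346e-03, -5.28508902e+01, -1.27155058e+00, -1.53839314e+01,
       -5.26247942e-02,  2.03162119e-03,  2.98265775e-05]), 'tool_pos': array([ 0.21398461, -0.58666552,  0.24899678]), 'eef_rot': array([ 9.84733017e-01,  1.74069655e-01, -1.98678269e-04, -7.75313286e-04]), 'contact_force': array([ 0.12610179, -0.19160562,  0.20551092]), 'moment': array([ 0.03707939, -0.00487492,  0.01942669]), 'finger_force': 0.0, 'opening': 1.0003320559735458}
```

View pics/scene0.png

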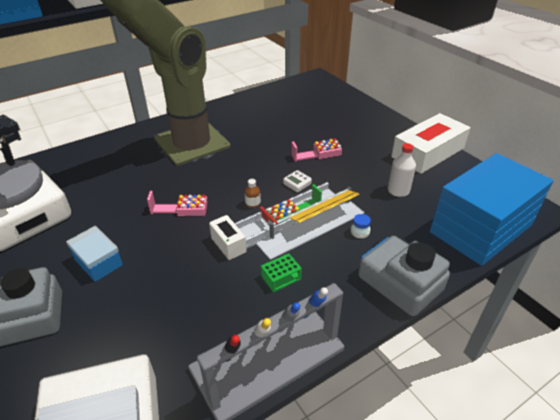

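View pics/side0.png

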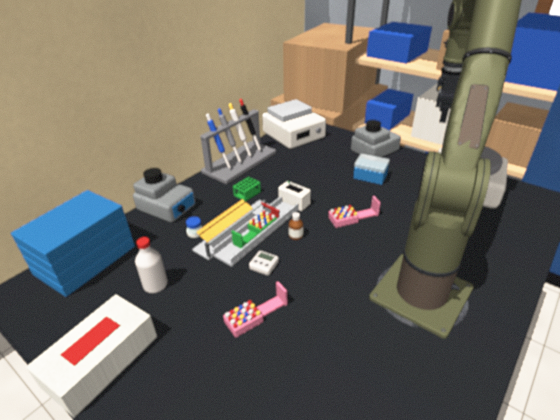

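The scene view shows the chute with the reader head at about (228,235), the red gate and posts at about (270,215), the green rack tab at (317,193) and the yellow bar at (325,207). Look-alikes for the rack are the pink racks at (180,203) and (317,150) and the spare green rack at (281,271). I choose the rack in the chute, with its tab at (317,193), and check it in a close crop.

```bash
python3 - <<'E'
import cv2
a=cv2.imread("pics/scene0.png")[165:265,200:390];b=cv2.imread("pics/side0.png")[170:280,170:330]
a=cv2.resize(a,None,fx=4,fy=4,interpolation=2)
b=cv2.resize(b,None,fx=5,fy=5,interpolation=2)
cv2.imwrite("pics/ca.png",a);cv2.imwrite("pics/cb.png",b)
E
```

```text
(no output)
```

View pics/ca.png

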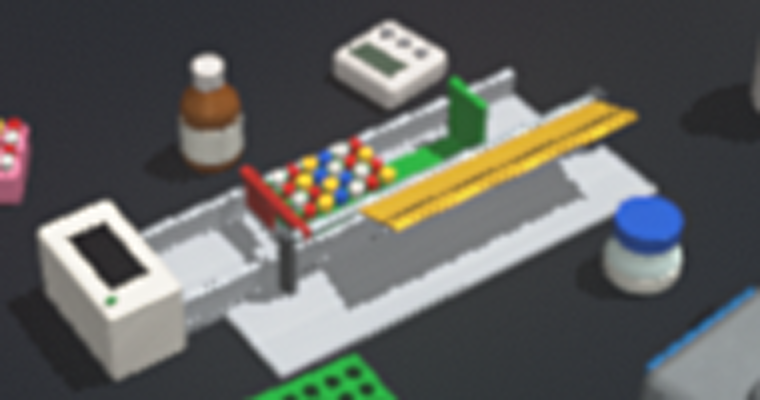

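View pics/cb.png

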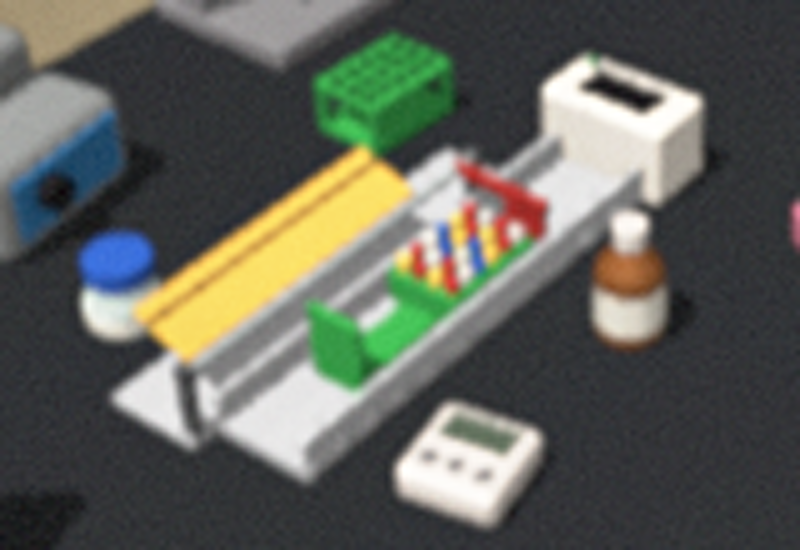

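Both crops confirm the choice: the green rack with mixed caps and tab sits in the chute, short of the red gate. The tab top is at crop A (452–487, 80–105) and crop B (310–365, 305–340), and the bar corners are visible in both. I triangulate these.

```bash
cat > h.py <<'E'
import numpy as np,cv2
def P(s):
    f=s["img"].shape[0]/2/np.tan(np.radians(float(s["vertical_fov"]))/2)
    K=np.array([[f,0,float(s["cx"])],[0,f,float(s["cy"])],[0,0,1]])
    return K@np.diag([1,-1,-1])@np.linalg.inv(s["extrinsics"])[:3]
def tri(Pa,a,Pb,b):
    X=cv2.triangulatePoints(Pa,Pb,np.array(a,float).reshape(2,1),np.array(b,float).reshape(2,1))[:,0];X=X[:3]/X[3]
    e=[]
    for M,p in((Pa,a),(Pb,b)):
        q=M@np.r_[X,1];e.append(np.round(q[:2]/q[2]-p,1))
    return X,e
E
python3 - <<'E'
from h import *
A=np.load("pics/scene0.npz");B=np.load("pics/side0.npz");PA,PB=P(A),P(B)
pts=dict(bar_in_up=((600,100),(187,360)),bar_out_up=((638,117),(135,310)),bar_in_dn=((362,210),(410,188)),bar_out_dn=((400,230),(362,147)),
head_m=((105,202),(655,135)),head_p=((183,293),(545,85)),tab_m=((452,80),(365,340)),tab_p=((487,105),(310,305)),chute_end_m=((512,70),(310,455)))
R={}
for k,(a,b) in pts.items():
    a=np.array([200+(a[0]+.5)/4-.5,165+(a[1]+.5)/4-.5]);b=np.array([170+(b[0]+.5)/5-.5,170+(b[1]+.5)/5-.5])
    R[k],e=tri(PA,a,PB,b);print(k,np.round(R[k],4),e)
m={'bar_in_up':(-245,48.7,51.9),'bar_out_up':(-245,92.4,69),'bar_in_dn':(-40,48.7,51.9),'bar_out_dn':(-40,92.4,69),'head_m':(96,-50,60),'head_p':(96,50,60)}
L=np.array([v for v in m.values()])/1000;W=np.array([R[k] for k in m])
# planar rigid fit
l=L-L.mean(0);w=W-W.mean(0)
th=np.arctan2((l[:,0]*w[:,1]-l[:,1]*w[:,0]).sum(),(l[:,:2]*w[:,:2]).sum())
c,s=np.cos(th),np.sin(th);Rz=np.array([[c,-s,0],[s,c,0],[0,0,1]])
o=W.mean(0)-Rz@L.mean(0);print("yaw",th,"origin",o);print(np.round((W-L@Rz.T-o)*1000,1))
for k in('tab_m','tab_p','chute_end_m'):print(k,np.round((R[k]-o)@Rz*1000,1))
E
```

```text
bar_in_up [0.5607 0.2435 0.0538] [array([-0.9, -0. ]), array([-1.1,  0.1])]
bar_out_up [0.6037 0.2408 0.0686] [array([-0.7, -0. ]), array([-0.8,  0. ])]
bar_in_dn [0.5656 0.037  0.0546] [array([-0.3, -0. ]), array([-0.3,  0.1])]
bar_out_dn [0.6077 0.037  0.0692] [array([-0.6, -0.1]), array([-0.6,  0.1])]
head_m [ 0.4692 -0.1041  0.0586] [array([0.3, 0.1]), array([ 0.3, -0.1])]
head_p [ 0.5686 -0.1048  0.0572] [array([-1. , -0.3]), array([-0.9,  0.3])]
tab_m [0.4864 0.1684 0.056 ] [array([-0.5, -0.1]), array([-0.7,  0.1])]
tab_p [0.5291 0.1683 0.0615] [array([-0.3, -0. ]), array([-0.3,  0. ])]
chute_end_m [0.4702 0.2372 0.0251] [array([-0.7, -0.1]), array([-1. ,  0.1])]
yaw -1.5485311420547385 origin [ 5.16976206e-01 -5.79888734e-03  4.66967225e-05]
[[ 0.5  3.3  1.9]
 [-0.2 -0.4 -0.4]
 [ 0.8  1.7  2.7]
 [-0.8  0.8  0.2]
 [ 0.1 -1.2 -1.5]
 [-0.5 -4.1 -2.8]]
tab_m [-174.9  -26.7   56. ]
tab_p [-173.8   16.    61.5]
chute_end_m [-244.   -41.3   25.1]
```

```bash
python3 - <<'E'
import numpy as np
f=0.35;N=20
w=np.array([.5527-.214,.187+.5867])/N*100
for i in range(N):
    print(round(float(w@[np.cos(f),np.sin(f)]),1),round(float(w@[np.sin(f),-np.cos(f)]),1),end=' | ');f+=.062
    if i%5==4:print()
E
```

```text
2.9 -3.1 | 3.1 -2.9 | 3.3 -2.7 | 3.4 -2.5 | 3.6 -2.2 | 
3.7 -2.0 | 3.8 -1.8 | 3.9 -1.5 | 4.0 -1.3 | 4.1 -1.0 | 
4.1 -0.8 | 4.2 -0.5 | 4.2 -0.3 | 4.2 -0.0 | 4.2 0.3 | 
4.2 0.5 | 4.2 0.8 | 4.1 1.0 | 4.0 1.3 | 3.9 1.5 |
```

Call:
{"op": "send_rows", "data": {
  "motion": [
    {"x":2.9,"y":-3.1,"z":0,"rx":0,"ry":0,"rz":-0.062,"jaw":6.6},
    {"x":3.1,"y":-2.9,"z":0,"rx":0,"ry":0,"rz":-0.062,"jaw":6.6},
    {"x":3.3,"y":-2.7,"z":0,"rx":0,"ry":0,"rz":-0.062,"jaw":6.6},
    {"x":3.4,"y":-2.5,"z":0,"rx":0,"ry":0,"rz":-0.062,"jaw":6.6},
    {"x":3.6,"y":-2.2,"z":0,"rx":0,"ry":0,"rz":-0.062,"jaw":6.6}
  ]
}}

```text
clock: 0.6
tool_pos: [0.2986, -0.391, 0.2495]
eef_rot: [0.946, 0.325, -0.0, -0.0]
contact_force: [0.3, 0.2, -0.1]
opening: 0.75
finger_force: 0.0
```

Call:
{"op": "send_rows", "data": {
  "motion": [
    {"x":3.7,"y":-2.0,"z":0,"rx":0,"ry":0,"rz":-0.062,"jaw":6.6},
    {"x":3.8,"y":-1.8,"z":0,"rx":0,"ry":0,"rz":-0.062,"jaw":6.6},
    {"x":3.9,"y":-1.5,"z":0,"rx":0,"ry":0,"rz":-0.062,"jaw":6.6},
    {"x":4.0,"y":-1.3,"z":0,"rx":0,"ry":0,"rz":-0.062,"jaw":6.6},
    {"x":4.1,"y":-1.0,"z":0,"rx":0,"ry":0,"rz":-0.062,"jaw":6.6}
  ]
}}

```text
clock: 1.1
tool_pos: [0.3835, -0.1989, 0.2496]
eef_rot: [0.884, 0.467, -0.0, -0.0]
contact_force: [-0.5, -0.0, 0.0]
opening: 0.747
finger_force: 0.0
```

Call:
{"op": "send_rows", "data": {
  "motion": [
    {"x":4.1,"y":-0.8,"z":0,"rx":0,"ry":0,"rz":-0.062,"jaw":6.6},
    {"x":4.2,"y":-0.5,"z":0,"rx":0,"ry":0,"rz":-0.062,"jaw":6.6},
    {"x":4.2,"y":-0.3,"z":0,"rx":0,"ry":0,"rz":-0.062,"jaw":6.6},
    {"x":4.2,"y":0,"z":0,"rx":0,"ry":0,"rz":-0.062,"jaw":6.6},
    {"x":4.2,"y":0.3,"z":0,"rx":0,"ry":0,"rz":-0.062,"jaw":6.6}
  ]
}}

```text
clock: 1.6
tool_pos: [0.4682, -0.0064, 0.2496]
eef_rot: [0.801, 0.598, -0.0, -0.0]
contact_force: [-0.2, -0.5, 0.2]
opening: 0.748
finger_force: 0.0
```

Call:
{"op": "send_rows", "data": {
  "motion": [
    {"x":4.2,"y":0.5,"z":0,"rx":0,"ry":0,"rz":-0.062,"jaw":6.6},
    {"x":4.2,"y":0.8,"z":0,"rx":0,"ry":0,"rz":-0.062,"jaw":6.6},
    {"x":4.1,"y":1.0,"z":0,"rx":0,"ry":0,"rz":-0.062,"jaw":6.6},
    {"x":4.0,"y":1.3,"z":0,"rx":0,"ry":0,"rz":-0.062,"jaw":6.6},
    {"x":3.9,"y":1.5,"z":0,"rx":0,"ry":0,"rz":-0.062,"jaw":6.6}
  ]
}}

```text
clock: 2.1
tool_pos: [0.553, 0.1868, 0.2494]
eef_rot: [0.699, 0.715, -0.0, 0.0]
contact_force: [-0.3, -0.9, 1.3]
opening: 0.748
finger_force: 0.0
```

```bash
cat > loc.py <<'E'
from plant import *
from h import *
o=np.array([.517,-.0058,0]);th=-1.5485;c,s=np.cos(th),np.sin(th);Rz=np.array([[c,-s,0],[s,c,0],[0,0,1]])
def show():
    st=get_state();q=st["eef_rot"];print("t",round(st["clock"],2),"chute mm",np.round((st["tool_pos"]-o)@Rz*1000,1),"phi",2*np.arctan2(q[1],q[0]),"q",np.round(q,3),"open",round(st["opening"],3),"F",np.round(Rz.T@st["contact_force"],1))
E
python3 - <<'E'
from loc import *
show();s=snapshot("wrist");np.savez("pics/w1.npz",**s);cv2.imwrite("pics/w1.png",s["img"][:,:,::-1])
# project expected points
M=P(s)
for n,L in dict(tab_rear_top_m=(-174,-25,62),tab_rear_top_p=(-174,15,62),bar_line_up=(-245,79,66),bar_out_dn=(-40,92.4,69),bar_out_up=(-245,92.4,69),wall_m=(-240,-32,30)).items():
    q=M@np.r_[o+Rz@np.array(L)/1000,1];print(n,np.round(q[:2]/q[2],1))
print(get_state()["q"])
E
```

```text
t 2.1 chute mm [-191.8   40.3  249.4] phi 1.5923672040565096 q [ 0.699  0.715 -0.     0.   ] open 0.748 F [ 0.9 -0.3  1.3]
tab_rear_top_m [208.5 199.5]
tab_rear_top_p [249.9 199.5]
bar_line_up [319.6 124.6]
bar_out_dn [325. 322.]
bar_out_up [335.2 124.8]
wall_m [203.4 126.6]
[-0.13611917  0.66763224 -0.48242791  1.67651033  0.37225197  0.88276967
 -0.7361608 ]
```

View pics/w1.png

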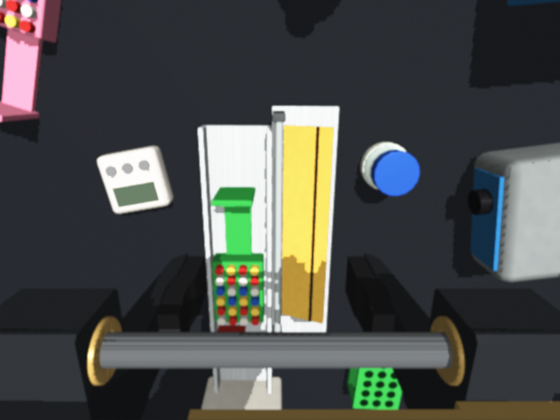

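The wrist view agrees with the fit for the bar (cols 281–333, rows 126–322). The tab's top edge, at (213–256, 188), lies about 11 px further upstream than predicted, so I check it by ray.

```bash
python3 - <<'E'
from loc import *
W=np.load("pics/w1.npz");A=np.load("pics/scene0.npz");B=np.load("pics/side0.npz")
def ray(s,u,v,z):
    M=P(s);H=np.c_[M[:,0],M[:,1],M[:,2]*z+M[:,3]];x=np.linalg.solve(H,[u,v,1]);x=x/x[2];return np.round((np.r_[x[:2],z]-o)@Rz*1000,1)
h=cv2.cvtColor(W["img"],cv2.COLOR_RGB2HSV);m=cv2.inRange(h,(45,120,50),(75,255,255))[:260,190:275]
for r in range(182,212,2):
    x=np.flatnonzero(m[r]);print(r,(x.min()+190,x.max()+190) if len(x) else None, W["img"][r,235])
for v in(186,187.5,189):print(ray(W,213,v,.062),ray(W,256,v,.062))
print("bar up",ray(W,307,126,.06),"bar dn",ray(W,304,322,.06))
for p in((365,340),(310,305)):print("side",ray(B,170+p[0]/5-.4,170+p[1]/5-.4,.062))
for p in((452,80),(487,105)):print("scene",ray(A,200+p[0]/4-.4,165+p[1]/4-.4,.062))
E
```

```text
182 None [246 248 248]
184 None [247 248 248]
186 None [211 231 218]
188 (np.int64(221), np.int64(253)) [ 56 142  69]
190 (np.int64(219), np.int64(253)) [ 39 133  54]
192 (np.int64(218), np.int64(253)) [ 40 135  54]
194 (np.int64(217), np.int64(253)) [ 40 135  54]
196 (np.int64(216), np.int64(252)) [ 41 136  54]
198 (np.int64(214), np.int64(252)) [ 41 137  55]
200 (np.int64(213), np.int64(251)) [ 60 192  80]
202 (np.int64(212), np.int64(251)) [ 78 228 101]
204 (np.int64(212), np.int64(251)) [ 75 224  98]
206 (np.int64(224), np.int64(250)) [ 56 180  75]
208 (np.int64(225), np.int64(250)) [ 39 129  53]
210 (np.int64(225), np.int64(250)) [ 39 128  52]
[-187.4  -19.9   62. ] [-187.5   21.1   62. ]
[-186.  -20.   62.] [-186.    21.1   62. ]
[-184.5  -20.    62. ] [-184.5   21.1   62. ]
bar up [-243.2   68.3   60. ] bar dn [-33.4  70.9  60. ]
side [-178.3  -32.9   62. ]
side [-173.4   14.9   62. ]
scene [-171.1  -19.9   62. ]
scene [-174.    16.9   62. ]
```

The bright strip at rows 200–205 is the tab's top face, so its rear edge is at row 199.5. That puts it at chute x ≈ -174, matching the earlier estimate, so I descend and press.

Call:
{"op": "send_rows", "data": {
  "motion": [
    {"z":3.3,"jaw":6.6},
    {"z":3.3,"jaw":6.6},
    {"z":3.3,"jaw":6.6},
    {"z":3.3,"jaw":6.6},
    {"z":3.2,"jaw":6.6}
  ]
}}

```text
schema error: expected keys x, y, z, rx, ry, rz, jaw
```

Call:
{"op": "send_rows", "data": {
  "motion": [
    {"z":0.5,"jaw":6.6},
    {"z":0.5,"jaw":6.6},
    {"z":0.5,"jaw":6.6},
    {"z":0.5,"jaw":6.6},
    {"z":0.5,"jaw":6.6}
  ]
}}

```text
schema error: expected keys x, y, z, rx, ry, rz, jaw
```

```bash
python3 -c "
from loc import *
show()"
```

```text
t 2.15 chute mm [-200.9   42.2  249.9] phi 1.6017955926512557 q [ 0.696  0.718  0.004 -0.002] open 0.75 F [-6.9  3.7  1. ]
```

Call:
{"op": "send_rows", "data": {
  "motion": [
    {"x":0,"y":0,"z":3.3,"rx":0,"ry":0,"rz":0,"jaw":6.6},
    {"x":0,"y":0,"z":3.3,"rx":0,"ry":0,"rz":0,"jaw":6.6},
    {"x":0,"y":0,"z":3.3,"rx":0,"ry":0,"rz":0,"jaw":6.6},
    {"x":0,"y":0,"z":3.3,"rx":0,"ry":0,"rz":0,"jaw":6.6},
    {"x":0,"y":0,"z":3.2,"rx":0,"ry":0,"rz":0,"jaw":6.6}
  ]
}}

```text
clock: 2.65
tool_pos: [0.5523, 0.1849, 0.0841]
eef_rot: [0.7, 0.714, -0.0, -0.0]
contact_force: [-0.2, 0.5, 0.4]
opening: 0.752
finger_force: 0.0
```

```bash
python3 -c "
from loc import *
show()"
```

```text
t 2.65 chute mm [-189.9   39.5   84.1] phi 1.5894668147662647 q [ 0.7    0.714 -0.    -0.   ] open 0.752 F [-0.5 -0.2  0.4]
```

Call:
{"op": "send_rows", "data": {
  "motion": [
    {"x":0.2,"y":0,"z":0.5,"rx":0,"ry":0,"rz":0,"jaw":6.6},
    {"x":0.1,"y":0,"z":0.5,"rx":0,"ry":0,"rz":0,"jaw":6.6},
    {"x":0,"y":0,"z":0.5,"rx":0,"ry":0,"rz":0,"jaw":6.6},
    {"x":0,"y":0,"z":0.5,"rx":0,"ry":0,"rz":0,"jaw":6.6},
    {"x":0,"y":0,"z":0.5,"rx":0,"ry":0,"rz":0,"jaw":6.6}
  ]
}}

```text
clock: 3.15
tool_pos: [0.5544, 0.1882, 0.0618]
eef_rot: [0.701, 0.713, 0.002, 0.001]
contact_force: [1.2, -2.6, 5.3]
opening: 0.75
finger_force: 2.3
```

Call:
{"op": "send_rows", "data": {
  "motion": [
    {"x":0,"y":0,"z":0.3,"rx":0,"ry":0,"rz":0,"jaw":6.6},
    {"x":0,"y":0,"z":0.3,"rx":0,"ry":0,"rz":0,"jaw":6.6},
    {"x":0,"y":0,"z":0,"rx":0,"ry":0,"rz":0,"jaw":6.6},
    {"x":0,"y":0,"z":0,"rx":0,"ry":0,"rz":0,"jaw":6.6},
    {"x":0,"y":0,"z":0,"rx":0,"ry":0,"rz":0,"jaw":6.6}
  ]
}}

```text
clock: 3.65
tool_pos: [0.5536, 0.1883, 0.055]
eef_rot: [0.701, 0.714, 0.001, 0.001]
contact_force: [3.8, -3.0, 3.5]
opening: 0.747
finger_force: 2.3
```

```bash
python3 -c "
from loc import *
show()
a=snapshot('scene')['img'][150:260,200:390,::-1];b=snapshot('side')['img'][160:270,170:330,::-1]
cv2.imwrite('pics/p1.png',cv2.resize(np.hstack([a,b]),None,fx=2.28,fy=2.28,interpolation=2))"
```

```text
t 3.65 chute mm [-193.3   40.9   55. ] phi 1.5893505878648873 q [0.701 0.714 0.001 0.001] open 0.747 F [3.  3.7 3.5]
```

View pics/p1.png

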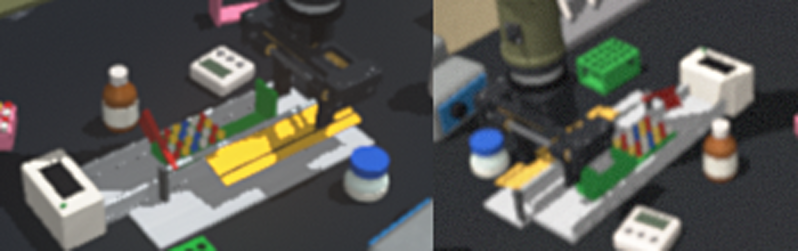

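The gate is visibly swung up in both views and the finger stands behind the tab. I press 2 mm more, then push.

Call:
{"op": "send_rows", "data": {
  "motion": [
    {"x":0,"y":0,"z":0.2,"rx":0,"ry":0,"rz":0,"jaw":6.6},
    {"x":-0.3,"y":0,"z":0,"rx":0,"ry":0,"rz":0,"jaw":6.6},
    {"x":-0.5,"y":0,"z":0,"rx":0,"ry":0,"rz":0,"jaw":6.6},
    {"x":-0.5,"y":0,"z":0,"rx":0,"ry":0,"rz":0,"jaw":6.6},
    {"x":-0.5,"y":0,"z":0,"rx":0,"ry":0,"rz":0,"jaw":6.6}
  ]
}}

```text
clock: 4.25
tool_pos: [0.5525, 0.1733, 0.0531]
eef_rot: [0.699, 0.715, 0.002, -0.002]
contact_force: [1.2, 6.7, 4.5]
opening: 0.751
finger_force: 3.4
```

```bash
python3 -c "
from loc import *
show()"
```

```text
t 4.25 chute mm [-178.3   39.5   53.1] phi 1.5922408099995393 q [ 0.699  0.715  0.002 -0.002] open 0.751 F [-6.6  1.4  4.5]
```

Call:
{"op": "send_rows", "data": {
  "motion": [
    {"x":-0.5,"y":0,"z":0,"rx":0,"ry":0,"rz":0,"jaw":6.6},
    {"x":-0.5,"y":0,"z":0,"rx":0,"ry":0,"rz":0,"jaw":6.6},
    {"x":-0.5,"y":0,"z":0,"rx":0,"ry":0,"rz":0,"jaw":6.6},
    {"x":-0.5,"y":0,"z":0,"rx":0,"ry":0,"rz":0,"jaw":6.6},
    {"x":-0.5,"y":0,"z":0,"rx":0,"ry":0,"rz":0,"jaw":6.6}
  ]
}}

```text
clock: 4.75
tool_pos: [0.5529, 0.1484, 0.053]
eef_rot: [0.699, 0.715, 0.002, -0.002]
contact_force: [1.4, 5.8, 5.1]
opening: 0.751
finger_force: 3.5
```

```bash
python3 -c "
from loc import *
show()
a=snapshot('scene')['img'][150:260,200:390,::-1];b=snapshot('side')['img'][160:270,170:330,::-1]
cv2.imwrite('pics/p2.png',cv2.resize(np.hstack([a,b]),None,fx=2.28,fy=2.28,interpolation=2))"
```

```text
t 4.75 chute mm [-153.3   39.4   53. ] phi 1.5921965659264925 q [ 0.699  0.715  0.002 -0.002] open 0.751 F [-5.7  1.6  5.1]
```

View pics/p2.png

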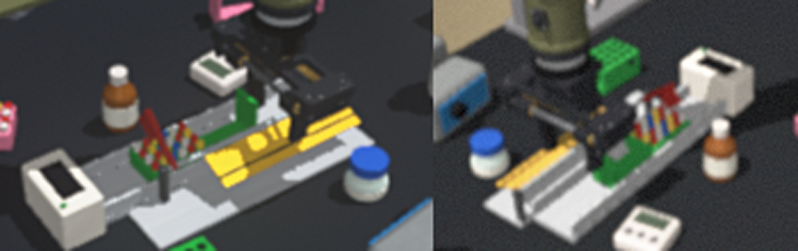

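The rack has moved with its nose under the raised gate, and the bar is still held down. I carry on.

Call:
{"op": "send_rows", "data": {
  "motion": [
    {"x":-0.5,"y":0,"z":0,"rx":0,"ry":0,"rz":0,"jaw":6.6},
    {"x":-0.5,"y":0,"z":0,"rx":0,"ry":0,"rz":0,"jaw":6.6},
    {"x":-0.5,"y":0,"z":0,"rx":0,"ry":0,"rz":0,"jaw":6.6},
    {"x":-0.5,"y":0,"z":0,"rx":0,"ry":0,"rz":0,"jaw":6.6},
    {"x":-0.5,"y":0,"z":0,"rx":0,"ry":0,"rz":0,"jaw":6.6}
  ]
}}

```text
clock: 5.35
tool_pos: [0.5534, 0.1234, 0.053]
eef_rot: [0.699, 0.715, 0.002, -0.002]
contact_force: [0.8, 5.9, 4.8]
opening: 0.746
finger_force: 3.5
```

Call:
{"op": "send_rows", "data": {
  "motion": [
    {"x":-0.5,"y":0,"z":0,"rx":0,"ry":0,"rz":0,"jaw":6.6},
    {"x":-0.5,"y":0,"z":0,"rx":0,"ry":0,"rz":0,"jaw":6.6},
    {"x":-0.5,"y":0,"z":0,"rx":0,"ry":0,"rz":0,"jaw":6.6},
    {"x":-0.5,"y":0,"z":0,"rx":0,"ry":0,"rz":0,"jaw":6.6},
    {"x":-0.5,"y":0,"z":0,"rx":0,"ry":0,"rz":0,"jaw":6.6}
  ]
}}

```text
clock: 5.85
tool_pos: [0.5539, 0.0986, 0.053]
eef_rot: [0.699, 0.715, 0.002, -0.002]
contact_force: [2.0, 6.3, 5.7]
opening: 0.747
finger_force: 3.5
```

Call:
{"op": "send_rows", "data": {
  "motion": [
    {"x":-0.4,"y":0,"z":0,"rx":0,"ry":0,"rz":0,"jaw":6.6},
    {"x":-0.4,"y":0,"z":0,"rx":0,"ry":0,"rz":0,"jaw":6.6},
    {"x":-0.4,"y":0,"z":0,"rx":0,"ry":0,"rz":0,"jaw":6.6},
    {"x":-0.4,"y":0,"z":0,"rx":0,"ry":0,"rz":0,"jaw":6.6},
    {"x":-0.3,"y":0,"z":0,"rx":0,"ry":0,"rz":0,"jaw":6.6}
  ]
}}

```text
clock: 6.35
tool_pos: [0.5543, 0.0795, 0.053]
eef_rot: [0.699, 0.715, 0.002, -0.002]
contact_force: [1.1, 6.4, 6.1]
opening: 0.749
finger_force: 3.6
```

```bash
python3 -c "
from loc import *
show()"
```

```text
t 6.35 chute mm [-84.5  39.2  53. ] phi 1.59222231737316 q [ 0.699  0.715  0.002 -0.002] open 0.749 F [-6.4  1.2  6.1]
```

Call:
{"op": "send_rows", "data": {
  "motion": [
    {"x":-0.2,"y":0,"z":0,"rx":0,"ry":0,"rz":0,"jaw":6.6},
    {"x":-0.2,"y":0,"z":0,"rx":0,"ry":0,"rz":0,"jaw":6.6},
    {"x":-0.2,"y":0,"z":0,"rx":0,"ry":0,"rz":0,"jaw":6.6},
    {"x":-0.2,"y":0,"z":0,"rx":0,"ry":0,"rz":0,"jaw":6.6},
    {"x":-0.1,"y":0,"z":0,"rx":0,"ry":0,"rz":0,"jaw":6.6}
  ]
}}

```text
clock: 6.85
tool_pos: [0.5544, 0.0706, 0.053]
eef_rot: [0.699, 0.715, 0.002, -0.002]
contact_force: [1.1, 6.2, 5.3]
opening: 0.754
finger_force: 3.6
```

Call:
{"op": "send_rows", "data": {
  "motion": [
    {"x":-0.1,"y":0,"z":0,"rx":0,"ry":0,"rz":0,"jaw":6.6},
    {"x":-0.1,"y":0,"z":0,"rx":0,"ry":0,"rz":0,"jaw":6.6},
    {"x":-0.1,"y":0,"z":0,"rx":0,"ry":0,"rz":0,"jaw":6.6},
    {"x":0,"y":0,"z":0,"rx":0,"ry":0,"rz":0,"jaw":6.6},
    {"x":0,"y":0,"z":0,"rx":0,"ry":0,"rz":0,"jaw":6.6}
  ]
}}

```text
clock: 7.35
tool_pos: [0.5545, 0.07, 0.0531]
eef_rot: [0.699, 0.715, 0.003, -0.003]
contact_force: [0.5, 9.1, 4.9]
opening: 0.75
finger_force: 5.5
```

```bash
python3 -c "
from loc import *
show()"
```

```text
t 7.35 chute mm [-74.9  39.2  53.1] phi 1.5932126275842253 q [ 0.699  0.715  0.003 -0.003] open 0.75 F [-9.   0.7  4.9]
```

Call:
{"op": "send_rows", "data": {
  "motion": [
    {"x":-0.1,"y":0,"z":0,"rx":0,"ry":0,"rz":0,"jaw":6.6},
    {"x":-0.1,"y":0,"z":0,"rx":0,"ry":0,"rz":0,"jaw":6.6},
    {"x":-0.1,"y":0,"z":0,"rx":0,"ry":0,"rz":0,"jaw":6.6},
    {"x":0,"y":0,"z":0,"rx":0,"ry":0,"rz":0,"jaw":6.6},
    {"x":0,"y":0,"z":0,"rx":0,"ry":0,"rz":0,"jaw":6.6}
  ]
}}

```text
clock: 7.85
tool_pos: [0.5548, 0.0698, 0.0535]
eef_rot: [0.699, 0.715, 0.005, -0.004]
contact_force: [0.4, 13.9, 6.3]
opening: 0.752
finger_force: 8.1
```

```bash
python3 -c "
from loc import *
show()
a=snapshot('scene')['img'][150:260,200:390,::-1];b=snapshot('side')['img'][160:270,170:330,::-1]
cv2.imwrite('pics/p3.png',cv2.resize(np.hstack([a,b]),None,fx=2.28,fy=2.28,interpolation=2))"
```

```text
t 7.85 chute mm [-74.7  39.5  53.5] phi 1.594169661966221 q [ 0.699  0.715  0.005 -0.004] open 0.752 F [-13.9   0.7   6.3]
```

View pics/p3.png

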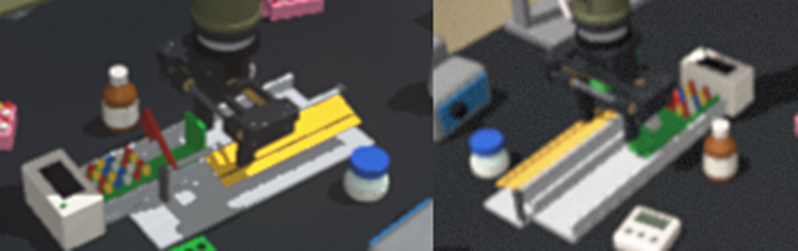

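The rack is against the white head, past the raised gate, and the push has stalled at 14 N. I back off the tab, then lift straight up.

Call:
{"op": "send_rows", "data": {
  "motion": [
    {"x":0.3,"y":0,"z":0,"rx":0,"ry":0,"rz":0,"jaw":6.6},
    {"x":0.3,"y":0,"z":0,"rx":0,"ry":0,"rz":0,"jaw":6.6},
    {"x":0.4,"y":0,"z":0,"rx":0,"ry":0,"rz":0,"jaw":6.6},
    {"x":0.4,"y":0,"z":0,"rx":0,"ry":0,"rz":0,"jaw":6.6},
    {"x":0.2,"y":0,"z":0,"rx":0,"ry":0,"rz":0,"jaw":6.6}
  ]
}}

```text
clock: 8.45
tool_pos: [0.5541, 0.0748, 0.0524]
eef_rot: [0.701, 0.713, -0.002, 0.001]
contact_force: [2.2, -4.2, 3.9]
opening: 0.752
finger_force: 2.5
```

Call:
{"op": "send_rows", "data": {
  "motion": [
    {"x":0,"y":0,"z":-0.6,"rx":0,"ry":0,"rz":0,"jaw":6.6},
    {"x":0,"y":0,"z":-0.6,"rx":0,"ry":0,"rz":0,"jaw":6.6},
    {"x":0,"y":0,"z":-0.6,"rx":0,"ry":0,"rz":0,"jaw":6.6},
    {"x":0,"y":0,"z":-0.6,"rx":0,"ry":0,"rz":0,"jaw":6.6},
    {"x":0,"y":0,"z":-0.6,"rx":0,"ry":0,"rz":0,"jaw":6.6}
  ]
}}

```text
clock: 8.95
tool_pos: [0.5538, 0.0783, 0.0829]
eef_rot: [0.7, 0.714, -0.0, -0.001]
contact_force: [0.5, 0.4, -0.5]
opening: 0.743
finger_force: 0.0
```

Call:
{"op": "send_rows", "data": {
  "motion": [
    {"x":0,"y":0,"z":-2,"rx":0,"ry":0,"rz":0,"jaw":6.6},
    {"x":0,"y":0,"z":-3,"rx":0,"ry":0,"rz":0,"jaw":6.6},
    {"x":0,"y":0,"z":-3,"rx":0,"ry":0,"rz":0,"jaw":6.6},
    {"x":0,"y":0,"z":-2,"rx":0,"ry":0,"rz":0,"jaw":6.6},
    {"x":0,"y":0,"z":0,"rx":0,"ry":0,"rz":0,"jaw":6.6}
  ]
}}

```text
clock: 9.45
tool_pos: [0.5564, 0.0787, 0.1855]
eef_rot: [0.7, 0.714, 0.003, 0.001]
contact_force: [-0.3, 1.0, -0.9]
opening: 0.751
finger_force: 0.0
```

```bash
python3 -c "
from loc import *
show()
a=snapshot('scene')['img'][150:260,200:390,::-1];b=snapshot('side')['img'][160:270,170:330,::-1]
cv2.imwrite('pics/p4.png',cv2.resize(np.hstack([a,b]),None,fx=2.28,fy=2.28,interpolation=2))"
```

```text
t 9.45 chute mm [-83.6  41.2 185.5] phi 1.590471225040432 q [0.7   0.714 0.003 0.001] open 0.751 F [-1.  -0.3 -0.9]
```

View pics/p4.png

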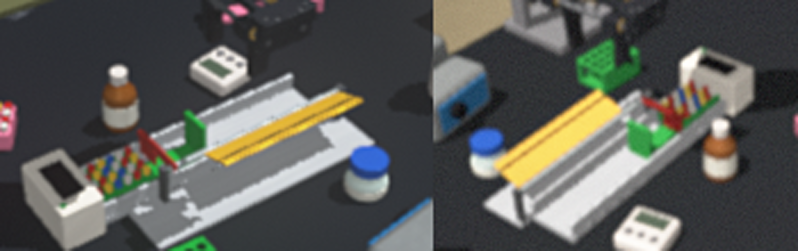

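The gate is shut behind the rack, the rack is home against the head, and the arm is clear. I hand the job in.

```bash
python3 -c "
from plant import *
print(finish_job())"
```

```text
the job is handed in; nothing more can be done
None
```

I've handed the job in, with no verdict returned: the last pictures show the rack home against the reader head, the gate shut behind it and the arm clear.

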